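Open the latched game box

ROBOT

A 6-joint arm with a two-finger parallel gripper is mounted at the origin on the work surface. World frame = base frame: x ahead of the robot, y to its left, z up, the work surface at z = 0. Lengths are in m, angles in rad, forces in N, time in s.
With the tool pointing down it reaches from about 0.35 to 0.975 m from the base axis. Payload 4.9 kg.
Tool frame: the origin (TCP) lies between the finger pads; the fingertips stand 14 mm ahead of it and the grasp point (between the pads) lies 5 mm behind it; z points along the fingers, y is the direction in which the jaws open and shut (so a half turn about z gives the same grasp; the last joint's range is limited). The gripper opens to 85 mm and grips with 20 to 120 N. Pads are 22 mm wide; open, the fingers measure 114 mm over their backs; the gripper's body (76 mm by 85 mm) begins 54 mm behind the grasp point. The pads swing forward as they close: fully open they stand 13 mm farther back than shut.
Start: joints at [-1.404, 0.053, 1.613, -0, 1.476, -0.119], TCP at [0.176, -0.6, 0.245] pointing down, gripper open.
Joint ranges: [-3.01, 3.01], [-1.01, 2.22], [0.06, 2.58], [-1.02, 4.17], [0.09, 2.62], [-3.14, 3.14]. Speed limits (rad/s): [2.57, 2.57, 3.14, 3.14, 3.14, 3.14].

INTERFACE

Orientations are given as a rotation vector (axis times angle).
In Python, from cell import manip, vision, finish_job gives the robot as it stands.
- The arm moves only by the tool carry_out, never from a script. Its argument "steps" is a list of rows, each an object of numbers: "tx", "ty", "tz": the shift along the tool's x, y, z in mm; "ax", "ay", "az": the turn, a rotation vector about the tool's x, y, z in rad. A call has 1 to 20 rows; each row is the pose to reach, as a shift and turn from the pose commanded when the call began, along the tool's axes at that moment; what a row does not reach only later rows make up. A row lasts 1/8 s, in which the tool goes at most 62.5 mm and 10.7 degrees, less where a joint would pass 70% of its speed; a pose out of reach is approached as far as the arm can. A call with a gripper value outside its range is refused whole. "hand" is the finger opening in mm, from 0 to 85.4, set as the call begins (left out, the last holds). The fingers move at their own pace and stop on an object; the grip force is fixed at half the most. Time passes only in rows, so rows that repeat a pose let the fingers close. It gives the time, the measured TCP pose, the force and the opening at its end, in the units of the state.
- manip.get_obs(): the state, without advancing time (a new reading comes with each control period).
- vision.grab_frame(name): name is "side" or "top"; returns (picture, depth): 400x640x3 uint8, blue, green, red; 400x640 float32, m along the optical axis (not along the pixel's ray), 0 where there is no reading.
- vision.get_calibration(name): a dict with "intrinsics" (3x3 intrinsics, pixels), "cam_to_world" (4x4, takes a point from camera to world coordinates). Camera axes: x right, y down, z forward; pixel columns grow to the right and rows downward; lengths in m; the calibration is good to about 2 mm. A picture is of the moment at which its call begins. get_calibration takes no time and is no camera call.
- finish_job(): hands the job in, once; it reports no verdict.
The state is a dict: "clock": time; "q": joint angles; "joint_velocities": joint speeds; "tau": joint torques, N m; "tcp_pos": TCP position; "tool_rot": TCP orientation; "ft_force": force on the tool from outside, world axes, zero at the start; "ft_torque": the same for the moment, N m; "finger_gap": opening from 0.0 (shut) to 1.0 (fully open).
Only numpy, scipy, OpenCV 4.12 (cv2) and the standard library are available. Lean on these libraries where they do the work, as an engineer would, in place of code of your own. Each camera call takes 0.05 s, during which the arm holds its last target. There are 200 camera calls.

TASK

Open the pine game box with light pushes: push its toggle latch aside until it is clear of the lid, then push the lid up from under its front edge and flip it right over so that it stays leaning back open by itself. Don't grip, lift, shift or squeeze the box or its parts, and leave everything around it where it stands.

Things in the scene. Friction and masses are not known exactly. Their poses are not given: they have to be found in the camera images.
- box: Pine game box, loose, 2 to 2.6 kg, 120 deep (x) x 200 wide (y) x 80 mm tall without lid. Origin: centre of its underside. +x runs from the front (facing the robot, lid edge overhangs) to the hinged back, +y to the robot's left, z up; turned up to 0.35 rad. A 36 x 44 mm block outside the right wall, top level with the lid's top, carries the latch.
- lid (a joint): Lid angle, rad: 0 shut, grows as its front edge rises; stop at 1.95 (leaning back, 112 degrees from shut). Free hinge: below about 1.5 it falls shut, beyond about 1.6 its own weight carries it to the stop and keeps it there. The lid weighs 0.17 to 0.29 kg. An unmoved latch holds it down.
- lid_hinge (a point): Point on the lid's hinge axis, in the middle of the box's width: at box (+60, 0) mm, 80 mm above the ledge, in the plane of the lid's underside. The axis runs along box y.
- lid_lip (a point): Middle of the lid's front edge, on its underside, 150 mm from the hinge; turns with the lid. The lid is a flat board 150 x 200 mm, 8 mm thick (top 88 mm above the ledge when shut) and overhangs the front wall by 30 mm over its whole width: a fingertip fits below it from the front.
- latch (a joint): Angle of the steel toggle latch, rad: 0 lies across the lid's right edge pointing to box +y; grows as its tip swings level, away from the robot, to box +x (clockwise from above); stop at 1.9. Light friction (about 0.5 N at the tip); stays where it is left. Starts at 0 to 0.35. Clear of the lid from about 1.2.
- latch_pin (a point): Point on the latch's upright pin, beside the lid's right edge: box (-20, -128) mm, 95 mm above the ledge, the mid-height of the bar. The bar is 12 mm wide, 10 mm thick (90 to 100 mm above the ledge, 2 mm over the lid) and reaches 60 mm from the pin.
- latch_tip (a point): Middle of the black upright stud on the latch, 52 mm from the pin along the bar: 14 mm across, from 90 to 118 mm above the ledge; this point is 104 mm above the ledge. Turns with the latch.
- canister: Clear plastic screw-top canister of yellow and blue counters with a red cap, 80 mm across, 115 mm tall; a bystander, loose, origin at the centre of its underside.
- rook: Black ceramic chess rook, 38 mm across, 75 mm tall; a bystander, loose, origin at the centre of its underside.
- buzzer: Round steel buzzer with a red press button on top, 72 mm across, 40 mm tall; a bystander, loose, origin at the centre of its underside.
- dice_cup: Dark wooden dice cup, open at the top, 72 mm across, 85 mm tall; a bystander, loose, origin at the centre of its underside.
- deck: Blue card box lying flat, 90 x 62 x 20 mm; a bystander, loose, origin at the centre of its underside.
- die: Red die, 22 mm cube; a bystander, loose, origin at the centre of its underside.
- discs: Short pile of draughts glued together, 36 mm across, 24 mm tall; a bystander, loose, origin at the centre of its underside.

How it is judged:
By the outcome, as a careful person would: the job done as asked, in the order asked, and still so for the second after the job is handed in, with the robot touching nothing.
It also fails if it takes over 58 s, if anything falls off the work surface, if the arm or the gripper's body presses on something with over 40 N, if the wrist force passes 120 N, or if a joint passes its speed limit or range.

## Working session

There is one attempt and no reset: what is moved stays moved. The work goes in short steps, Python scripts to look and compute and a tool call to move; the robot and the scene stay as the last step left them, time stands still between calls to the robot, and variables do not carry over. Pictures are saved under pics/ and viewed, about 8 in all and at most 12, crops included, and the job is handed in when it is done.

Besides the shell and the picture viewer there is one more tool, called as name(argument=value, ...) on one line, values as JSON. carry_out: Moves the arm, as the interface text tells. Its arguments: {"type":"object","properties":{"steps":{"type":"array","items":{"type":"object","properties":{"tx":{"type":"number"},"ty":{"type":"number"},"tz":{"type":"number"},"ax":{"type":"number"},"ay":{"type":"number"},"az":{"type":"number"}}}},"hand":{"type":"number"}},"required":["steps"]}

```bash
ls; mkdir -p pics; cat > h.py <<'E'
import numpy as np, cv2
from cell import manip, vision, finish_job
from scipy.spatial.transform import Rotation as R
def grab(n):
    im,d=vision.grab_frame(n); c=vision.get_calibration(n)
    K=np.array(c["intrinsics"]);T=np.array(c["cam_to_world"])
    v,u=np.mgrid[:400,:640]
    P=np.stack([(u-K[0,2])/K[0,0]*d,(v-K[1,2])/K[1,1]*d,d],-1)@T[:3,:3].T+T[:3,3]
    P[d==0]=np.nan
    return im,d,P,K,T
E
python3 - <<'E'
from h import *
o=manip.get_obs();print({k:np.round(v,3) for k,v in o.items()})
for n in("top","side"):
    im,d,P,K,T=grab(n);cv2.imwrite(f"pics/{n}0.png",im);np.savez(f"{n}0.npz",im=im,P=P);print(n,K,T.round(3))
E
```

```text
pics
{'clock': np.float64(0.0), 'q': array([-1.404,  0.053,  1.614,  0.   ,  1.476, -0.119]), 'joint_velocities': array([ 0.   , -0.001,  0.   ,  0.   ,  0.001,  0.   ]), 'tau': array([-1.0000e-03, -3.9368e+01, -3.7018e+01, -0.0000e+00,  7.0000e-03,
        0.0000e+00]), 'tcp_pos': array([ 0.176, -0.599,  0.244]), 'tool_rot': array([-3.108, -0.447,  0.   ]), 'ft_force': array([ 0.362, -0.05 , -0.708]), 'ft_torque': array([-0.025, -0.018, -0.008]), 'finger_gap': np.float64(1.004)}
top [[383.15590932   0.         322.56679091]
 [  0.         383.15590932 196.0497617 ]
 [  0.           0.           1.        ]] [[ 0.003 -0.992  0.128  0.472]
 [-0.999  0.002  0.038 -0.013]
 [-0.038 -0.128 -0.991  0.899]
 [ 0.     0.     0.     1.   ]]
side [[497.02561934   0.         322.07868141]
 [  0.         497.02561934 199.57456775]
 [  0.           0.           1.        ]] [[-0.944 -0.253  0.21   0.353]
 [-0.329  0.7   -0.634  0.728]
 [ 0.013 -0.668 -0.744  0.942]
 [ 0.     0.     0.     1.   ]]
```

View pics/top0.png

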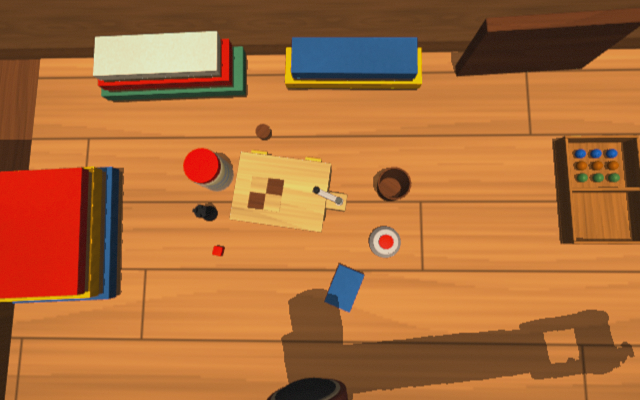

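View pics/side0.png

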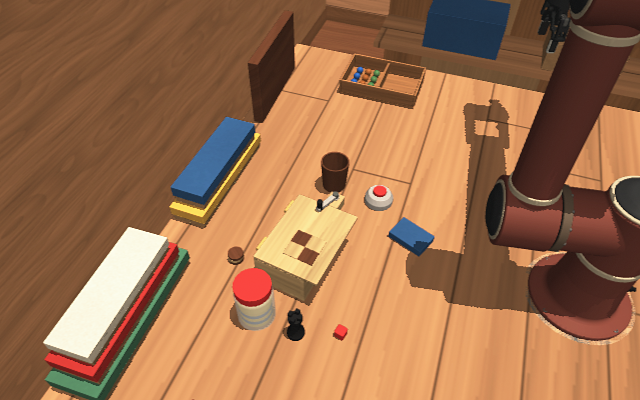

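Top view: the lid spans about (243,152), (331,165), (321,231), (231,219). The stud is at (316,190) and the latch pin at about (338,200). The dice cup (392,184) and buzzer (385,241) are to the right, the rook (205,212) and canister (203,167) to the left, and the deck is at (344,287).

```bash
python3 - <<'E'
from h import *
z=np.load("top0.npz");P=z["P"];im=z["im"]
def st(u0,u1,v0,v1): return P[v0:v1,u0:u1].reshape(-1,3)
print("table",np.nanmedian(st(250,300,245,260),0))
lid=st(220,352,140,240)
h=lid[:,2]; print("lid z",np.nanmedian(st(290,310,200,220),0)[2])
zt=np.nanmedian(st(290,310,200,220),0)[2]
# both cams
s=np.load("side0.npz")["P"].reshape(-1,3)
for nm,A in(("top",lid),("side",s)):
    m=(abs(A[:,2]-zt)<.005)&(A[:,0]>.35)&(A[:,0]<.65)&(A[:,1]>-.05)&(A[:,1]<.27)
    B=A[m]
    img=np.zeros((400,400),np.uint8)
    ij=((B[:,:2]-[.3,-.1])*1000).round().astype(int)
    ok=((ij>=0)&(ij<400)).all(1);ij=ij[ok]
    img[ij[:,0],ij[:,1]]=255
    img=cv2.morphologyEx(img,cv2.MORPH_CLOSE,np.ones((7,7)))
    o=cv2.morphologyEx(img,cv2.MORPH_OPEN,np.ones((71,71)) if 0 else cv2.getStructuringElement(cv2.MORPH_ELLIPSE,(61,61)))
    c=max(cv2.findContours(o,0,1)[0],key=cv2.contourArea)
    r=cv2.minAreaRect(c); print(nm,r,(cv2.boxPoints(r)[:,::-1]/1000+[.3,-.1]).round(3).tolist())
    # stud
    S=A[(A[:,2]>zt+.02)&(A[:,2]<zt+.035)&(A[:,0]>.35)&(A[:,0]<.65)&(A[:,1]>-.06)&(A[:,1]<.12)]
    print("stud",len(S),np.nanmedian(S,0) if len(S) else None)
    S=A[(A[:,2]>zt+.008)&(A[:,2]<zt+.016)&(A[:,0]>.4)&(A[:,0]<.55)&(A[:,1]>-.06)&(A[:,1]<.12)]
    print("bar",len(S),S.mean(0),cv2.minAreaRect((S[:,:2]*1000).astype(np.float32)) if len(S) else None)
for n,(u,v) in dict(canister=(203,167),rook=(208,211),buzzer=(385,241),cup=(392,172),deck=(344,287),die=(218,251),discs=(263,132)).items(): print(n,P[v,u].round(3))
print("left red corner",P[170,118],P[295,118])
E
```

```text
table [ 4.56699825e-01  1.34166201e-01 -2.03350866e-04]
lid z 0.08778725956190514
top ((210.73077392578125, 284.65386962890625), (198.57960510253906, 142.5159149169922), 7.125016689300537) [[0.643, 0.003], [0.502, 0.021], [0.526, 0.218], [0.668, 0.2]]
stud 37 [0.58565639 0.03094385 0.11752255]
bar 0 [nan nan nan] None
side ((211.23019409179688, 285.2242431640625), (199.91989135742188, 141.46453857421875), 7.386042594909668) [[0.643, 0.003], [0.502, 0.021], [0.528, 0.219], [0.668, 0.201]]
stud 37 [0.58882684 0.0337508  0.11719929]
bar 0 [nan nan nan] None
canister [0.636 0.27  0.115]
rook [0.549 0.281 0.04 ]
buzzer [ 0.482 -0.118  0.04 ]
cup [ 0.634 -0.135  0.058]
deck [ 0.38  -0.028  0.02 ]
die [0.459 0.261 0.02 ]
discs [0.738 0.162 0.024]
left red corner [0.64869577 0.50800478 0.02222889] [0.35677427 0.49542413 0.00703933]<stdin>:25: RuntimeWarning: Mean of empty slice.
  ret = um.true_divide(
```

```bash
cat >> h.py <<'E'
TH=-.125; ex=np.array([np.cos(TH),np.sin(TH),0]); ey=np.array([-np.sin(TH),np.cos(TH),0]); ez=np.array([0,0,1.])
O=np.array([.604,.108,0]); PIN=O-.02*ex-.128*ey
def box(x,y,z): return O+x*ex+y*ey+np.array([0,0,z])
def frame(xa,za):
    xa=np.array(xa,float); za=np.array(za,float)/np.linalg.norm(za); xa=xa-za*(xa@za); xa/=np.linalg.norm(xa)
    return R.from_matrix(np.stack([xa,np.cross(za,xa),za],1))
def rows(wps,start=None):
    o=manip.get_obs(); p0,R0=start or (o["tcp_pos"],R.from_rotvec(o["tool_rot"]))
    for p,Rt in wps:
        t=R0.inv().apply(p-p0)*1000; a=(R0.inv()*Rt).as_rotvec()
        print(*np.round(t,0).astype(int),"|",*np.round(a,2))
def down(yaw): return frame([np.cos(yaw),np.sin(yaw),0],[0,0,-1])
def push(a,off,z):   # finger behind stud at latch angle a, tool +y along push tangent
    d=np.cos(a)*ey+np.sin(a)*ex; t=np.cos(a)*ex-np.sin(a)*ey
    return PIN+.052*d-off*t+z*ez, down(np.arctan2(t[1],t[0])+np.pi/2)
E
python3 - <<'E'
from h import *
P=np.load("top0.npz")["P"].reshape(-1,3);S=np.load("side0.npz")["P"].reshape(-1,3)
for A in(P,S):
    B=A[(abs(A[:,2]-.0878)<.005)&(abs((A-O)@ey)<.09)&(abs((A-O)@ex)<.13)]; x=(B-O)@ex;print("x range",np.percentile(x,[.5,99.5]))
    B=A[(abs(A[:,2]-.0878)<.005)&(abs((A-O)@ex+.0)<.06)&(abs((A-O)@ey)<.16)]; y=(B-O)@ey;print("y range",np.percentile(y,[.2,99.8]))
s=np.array([.587,.032,0])-PIN; print("pin",PIN,"a",np.arctan2(s@ex,s@ey),np.hypot(s@ex,s@ey))
p,r=push(.25,.040,.2); print(p)
rows([(p,r),(p-[0,0,.08],r)])
E
```

```text
x range [-0.09073548  0.06366873]
y range [-0.14208237  0.15353912]
x range [-0.08881341  0.06562362]
y range [-0.13915749  0.15107516]
pin [ 0.56819768 -0.01650781  0.        ] a 0.2447836567615445 0.052024364700290274
[0.55002355 0.04652949 0.2       ]
541 -514 45 | -0.0 -0.0 -0.91
541 -514 125 | -0.0 -0.0 -0.91
```

carry_out(hand=0, steps=[{"tx":541,"ty":-514,"tz":45,"az":-0.91},{"tx":541,"ty":-514,"tz":45,"az":-0.91},{"tx":541,"ty":-514,"tz":45,"az":-0.91},{"tx":541,"ty":-514,"tz":45,"az":-0.91},{"tx":541,"ty":-514,"tz":45,"az":-0.91},{"tx":541,"ty":-514,"tz":45,"az":-0.91},{"tx":541,"ty":-514,"tz":45,"az":-0.91},{"tx":541,"ty":-514,"tz":45,"az":-0.91},{"tx":541,"ty":-514,"tz":45,"az":-0.91},{"tx":541,"ty":-514,"tz":45,"az":-0.91},{"tx":541,"ty":-514,"tz":45,"az":-0.91},{"tx":541,"ty":-514,"tz":45,"az":-0.91},{"tx":541,"ty":-514,"tz":45,"az":-0.91},{"tx":541,"ty":-514,"tz":45,"az":-0.91},{"tx":541,"ty":-514,"tz":45,"az":-0.91},{"tx":541,"ty":-514,"tz":45,"az":-0.91},{"tx":541,"ty":-514,"tz":45,"az":-0.91},{"tx":541,"ty":-514,"tz":45,"az":-0.91}])

```text
invalid input
```

```bash
python3 - <<'E'
from h import *
o=manip.get_obs();print({k:np.round(v,3) for k,v in o.items()})
rows([push(.25,.04,.120)]+[push(a,.021,.120) for a in (.25,.35,.45,.55,.65,.75,.85,.95,1.05,1.15,1.25,1.35,1.45,1.5)]+[push(1.5,.045,.12),push(1.5,.045,.22)])
im,d,P,K,T=grab("side");cv2.imwrite("pics/side1.png",cv2.resize(im[120:320,180:500],None,fx=2,fy=2))
E
```

```text
{'clock': np.float64(0.1), 'q': array([-1.404,  0.053,  1.614,  0.   ,  1.476, -0.119]), 'joint_velocities': array([ 0.   , -0.002, -0.002,  0.001, -0.001,  0.001]), 'tau': array([ 1.0000e-03, -3.9490e+01, -3.7136e+01,  0.0000e+00,  4.0000e-03,
       -0.0000e+00]), 'tcp_pos': array([ 0.176, -0.599,  0.244]), 'tool_rot': array([-3.108, -0.447,  0.   ]), 'ft_force': array([-0.309, -0.215,  0.421]), 'ft_torque': array([0.016, 0.026, 0.005]), 'finger_gap': np.float64(0.998)}
541 -514 125 | -0.0 -0.0 -0.91
556 -502 125 | -0.0 -0.0 -0.91
561 -500 125 | -0.0 -0.0 -0.81
566 -498 125 | -0.0 -0.0 -0.71
571 -495 125 | -0.0 -0.0 -0.61
576 -492 125 | -0.0 -0.0 -0.51
580 -488 125 | -0.0 -0.0 -0.41
584 -484 125 | -0.0 -0.0 -0.31
587 -480 125 | -0.0 -0.0 -0.21
590 -475 125 | -0.0 -0.0 -0.11
592 -470 125 | -0.0 -0.0 -0.01
594 -464 125 | -0.0 -0.0 0.09
595 -459 125 | -0.0 -0.0 0.19
596 -453 125 | -0.0 0.0 0.29
596 -451 125 | -0.0 0.0 0.34
604 -473 125 | -0.0 0.0 0.34
604 -473 25 | -0.0 0.0 0.34
```

View pics/side1.png

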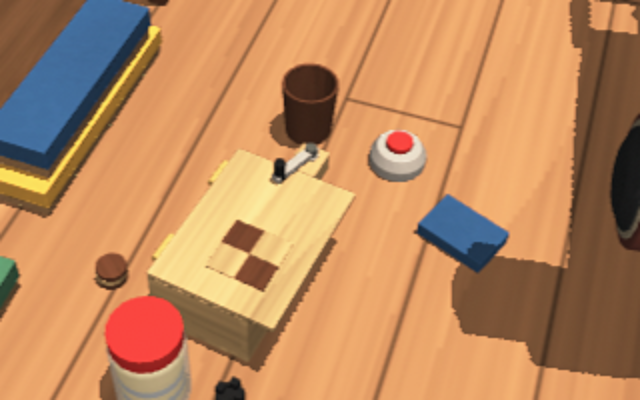

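The move was refused, and the picture shows the unmoved scene: stud at about (280,168) in the crop, box shut. I'll try a simpler call.

carry_out(hand=0, steps=[{"tx":30,"ty":-28,"tz":2,"ax":0,"ay":0,"az":-0.05},{"tx":60,"ty":-56,"tz":5,"ax":0,"ay":0,"az":-0.1}])

```text
clock: 0.4
tcp_pos: [0.2182, -0.5282, 0.2398]
tool_rot: [-3.082, -0.603, -0.0]
ft_force: [0.6, -0.2, 0.1]
finger_gap: 0.602
```

```bash
python3 - <<'E'
from h import *
rows([push(.25,.04,.2)])
E
```

```text
524 -407 40 | -0.0 -0.0 -0.81
```

carry_out(hand=0, steps=[{"tx":37,"ty":-29,"tz":3,"ax":0,"ay":0,"az":-0.06},{"tx":75,"ty":-58,"tz":6,"ax":0,"ay":0,"az":-0.12},{"tx":112,"ty":-87,"tz":9,"ax":0,"ay":0,"az":-0.17},{"tx":150,"ty":-116,"tz":11,"ax":0,"ay":0,"az":-0.23},{"tx":187,"ty":-145,"tz":14,"ax":0,"ay":0,"az":-0.29},{"tx":225,"ty":-174,"tz":17,"ax":0,"ay":0,"az":-0.35},{"tx":262,"ty":-203,"tz":20,"ax":0,"ay":0,"az":-0.4},{"tx":300,"ty":-232,"tz":23,"ax":0,"ay":0,"az":-0.46},{"tx":337,"ty":-261,"tz":26,"ax":0,"ay":0,"az":-0.52},{"tx":374,"ty":-290,"tz":29,"ax":0,"ay":0,"az":-0.58},{"tx":412,"ty":-319,"tz":31,"ax":0,"ay":0,"az":-0.64},{"tx":450,"ty":-348,"tz":34,"ax":0,"ay":0,"az":-0.7},{"tx":487,"ty":-378,"tz":37,"ax":0,"ay":0,"az":-0.75},{"tx":524,"ty":-407,"tz":40,"ax":0,"ay":0,"az":-0.81},{"tx":524,"ty":-407,"tz":40,"ax":0,"ay":0,"az":-0.81},{"tx":524,"ty":-407,"tz":40,"ax":0,"ay":0,"az":-0.81}])

```text
clock: 2.4
tcp_pos: [0.5499, 0.0452, 0.1999]
tool_rot: [-2.596, -1.768, 0.002]
ft_force: [0.1, -0.4, -0.1]
finger_gap: 0.004
```

```bash
python3 - <<'E'
from h import *
o=manip.get_obs();print(o["q"].round(3),o["clock"],o["finger_gap"].round(2),o["tcp_pos"].round(4),o["tool_rot"].round(3))
rows([push(.25,.04,.120)]+[push(a,.021,.120) for a in (.25,.35,.45,.55,.65,.75,.85,.95,1.05,1.15,1.25,1.35,1.45,1.5)]+[push(1.5,.045,.12),push(1.5,.045,.22)])
im,d,P,K,T=grab("side");cv2.imwrite("pics/side2.png",cv2.resize(im[100:300,200:520],None,fx=2,fy=2))
E
```

```text
Traceback (most recent call last):
AttributeError: 'float' object has no attribute 'round'
```

```bash
python3 - <<'E'
from h import *
o=manip.get_obs();print(o["q"].round(3),o["clock"],o["tcp_pos"].round(4),o["tool_rot"].round(3))
rows([push(.25,.04,.120)]+[push(a,.021,.120) for a in (.25,.35,.45,.55,.65,.75,.85,.95,1.05,1.15,1.25,1.35,1.45,1.5)]+[push(1.5,.045,.12),push(1.5,.045,.22)])
im,d,P,K,T=grab("side");cv2.imwrite("pics/side2.png",cv2.resize(im[100:300,200:520],None,fx=2,fy=2))
E
```

```text
[-0.053 -0.089  1.83  -0.     1.402  0.322] 2.4 [0.5499 0.0452 0.1999] [-2.596e+00 -1.768e+00  2.000e-03]
1 0 80 | -0.0 0.0 0.0
1 19 80 | -0.0 0.0 0.0
3 24 80 | -0.0 0.0 0.1
4 29 80 | -0.0 0.0 0.2
5 35 80 | -0.0 0.0 0.3
5 41 80 | -0.0 0.0 0.4
5 46 80 | -0.0 0.0 0.5
4 52 80 | -0.0 0.0 0.6
3 57 80 | -0.0 0.0 0.7
1 62 80 | -0.0 0.0 0.8
-2 67 80 | -0.0 0.0 0.9
-5 72 80 | -0.0 0.0 1.0
-8 76 80 | -0.0 0.0 1.1
-12 80 80 | -0.0 0.0 1.2
-14 82 80 | -0.0 0.0 1.25
8 75 80 | -0.0 0.0 1.25
8 75 -20 | -0.0 0.0 1.25
```

View pics/side2.png

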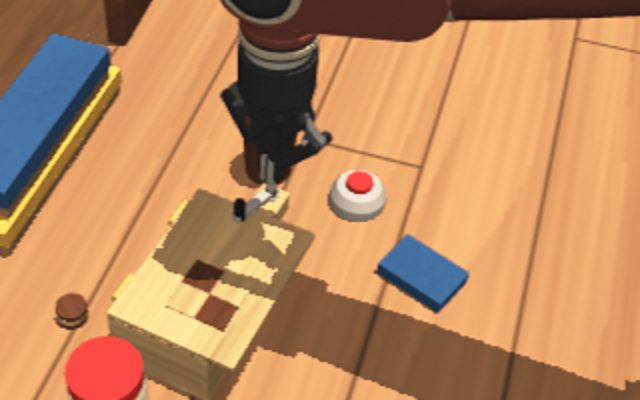

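The gripper is above the lid with the fingers shut at about (270,185) in the crop. The stud is just beside it at (240,208) and its way is free.

carry_out(hand=0, steps=[{"tx":1,"ty":0,"tz":40,"ax":0,"ay":0,"az":0},{"tx":1,"ty":0,"tz":70,"ax":0,"ay":0,"az":0},{"tx":1,"ty":0,"tz":80,"ax":0,"ay":0,"az":0},{"tx":1,"ty":10,"tz":80,"ax":0,"ay":0,"az":0},{"tx":1,"ty":19,"tz":80,"ax":0,"ay":0,"az":0},{"tx":3,"ty":24,"tz":80,"ax":0,"ay":0,"az":0.1},{"tx":4,"ty":29,"tz":80,"ax":0,"ay":0,"az":0.2},{"tx":5,"ty":35,"tz":80,"ax":0,"ay":0,"az":0.3},{"tx":5,"ty":41,"tz":80,"ax":0,"ay":0,"az":0.4},{"tx":5,"ty":46,"tz":80,"ax":0,"ay":0,"az":0.5}])

```text
clock: 3.7
tcp_pos: [0.5967, 0.0326, 0.1222]
tool_rot: [2.954, 1.065, 0.004]
ft_force: [-0.6, 0.5, 0.1]
finger_gap: 0.003
```

```bash
python3 - <<'E'
from h import *
o=manip.get_obs();print(o["q"].round(3),o["clock"],o["tcp_pos"].round(4),o["ft_force"].round(2))
rows([push(a,.021,.120) for a in (.75,.85,.95,1.05,1.15,1.25,1.35,1.45,1.5)]+[push(1.5,.045,.12),push(1.5,.045,.22)])
im,d,P,K,T=grab("side");cv2.imwrite("pics/side3.png",cv2.resize(im[140:260,260:420],None,fx=3,fy=3))
E
```

```text
[-0.07   0.093  1.784 -0.     1.262  0.809] 3.7 [0.5967 0.0326 0.1222] [-0.63  0.46  0.12]
-1 -2 2 | 0.0 -0.0 -0.0
0 4 2 | 0.0 -0.0 0.1
2 9 2 | 0.0 -0.0 0.2
3 15 2 | 0.0 -0.0 0.3
3 20 2 | 0.0 -0.0 0.4
2 26 2 | 0.0 -0.0 0.5
2 31 2 | 0.0 -0.0 0.6
0 37 2 | 0.0 -0.0 0.7
-1 40 2 | 0.0 -0.0 0.75
15 22 2 | 0.0 -0.0 0.75
16 22 -98 | 0.0 -0.0 0.75
```

View pics/side3.png

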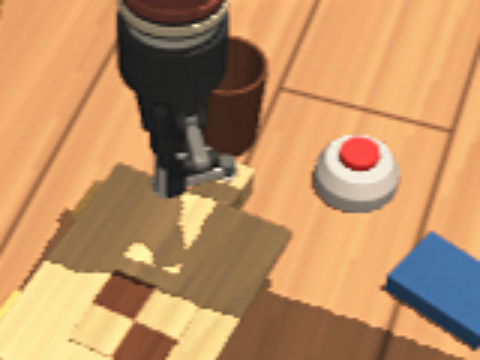

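The bar has swung with the finger, which is now at (170,180) with the stud hidden behind it. Contact force is about 0.7 N. I'll continue the arc.

carry_out(hand=0, steps=[{"tx":0,"ty":4,"tz":1,"ax":0,"ay":0,"az":0.1},{"tx":2,"ty":9,"tz":1,"ax":0,"ay":0,"az":0.2},{"tx":3,"ty":15,"tz":1,"ax":0,"ay":0,"az":0.3},{"tx":3,"ty":20,"tz":1,"ax":0,"ay":0,"az":0.4},{"tx":2,"ty":26,"tz":1,"ax":0,"ay":0,"az":0.5},{"tx":2,"ty":31,"tz":1,"ax":0,"ay":0,"az":0.6},{"tx":0,"ty":37,"tz":1,"ax":0,"ay":0,"az":0.7},{"tx":-1,"ty":41,"tz":1,"ax":0,"ay":0,"az":0.75},{"tx":-1,"ty":41,"tz":1,"ax":0,"ay":0,"az":0.75},{"tx":15,"ty":22,"tz":1,"ax":0,"ay":0,"az":0.75},{"tx":15,"ty":22,"tz":-40,"ax":0,"ay":0,"az":0.75},{"tx":15,"ty":22,"tz":-98,"ax":0,"ay":0,"az":0.75},{"tx":15,"ty":22,"tz":-98,"ax":0,"ay":0,"az":0.75}])

```text
clock: 5.38
tcp_pos: [0.6244, 0.0257, 0.2265]
tool_rot: [3.14, -0.082, 0.021]
ft_force: [-0.1, 0.8, 0.2]
finger_gap: 0.001
```

```bash
python3 - <<'E'
from h import *
from scipy.optimize import least_squares
o=manip.get_obs();print(o["q"].round(4),o["clock"],o["tcp_pos"].round(4),o["tool_rot"].round(3))
D=[([-1.404,.053,1.614,0,1.476],[.176,-.599,.244]),([-.053,-.089,1.83,0,1.402],[.5499,.0452,.1999]),([-.07,.093,1.784,0,1.262],[.5967,.0326,.1222]),(o["q"][:5],o["tcp_pos"])]
for q,p in D: print(np.array(q).round(3),"r",np.hypot(*p[:2]).round(4),"lat",np.hypot(*p[:2])*np.sin(np.arctan2(p[1],p[0])-q[0]))
im,d,P,K,T=grab("top");cv2.imwrite("pics/top4.png",cv2.resize(im[110:310,170:490],None,fx=2,fy=2))
im,d,S,K,T=grab("side")
for A in(P,S):
    A=A.reshape(-1,3);x=(A-PIN)@ex;y=(A-PIN)@ey
    B=(abs(A[:,2]-.1175)<.004)&(np.hypot(x,y)<.075)
    print("stud",B.sum(),np.median(x[B]),np.median(y[B]),np.arctan2(np.median(x[B]),np.median(y[B])))
E
```

```text
[-0.0779  0.0561  1.641  -0.      1.431   1.5452] 5.375 [0.6244 0.0257 0.2265] [ 3.14  -0.082  0.021]
[-1.404  0.053  1.614  0.     1.476] r 0.6243 lat 0.07410904865702517
[-0.053 -0.089  1.83   0.     1.402] r 0.5518 lat 0.0742675887982172
[-0.07   0.093  1.784  0.     1.262] r 0.5976 lat 0.07425505961456273
[-0.078  0.056  1.641 -0.     1.431] r 0.6249 lat 0.0741868961752065
stud 0 nan nan nan
stud 25 0.050849491642068693 0.004968282844435354 1.473399816088582
  return _methods._mean(a, axis=axis, dtype=dtype,
  ret = ret.dtype.type(ret / rcount)
```

View pics/top4.png

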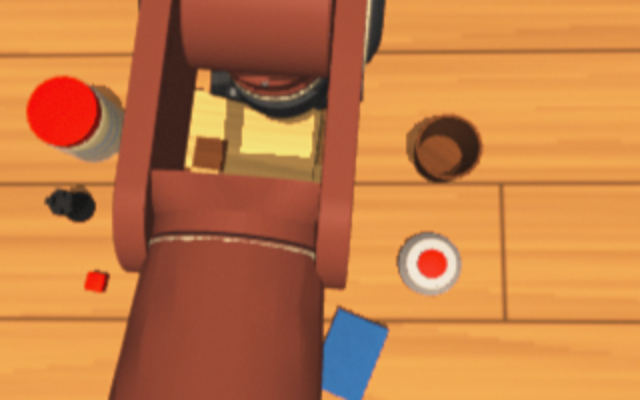

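Top view: the arm hides most of the lid and the bystanders are unmoved. The side camera puts the stud at a latch angle of 1.47, so it is clear. Next I'll fit the arm's planar geometry to choose a reachable tilt.

```bash
python3 - <<'E'
from h import *
D=[([-1.404,.053,1.614,0,1.476],[.176,-.599,.244]),([-.053,-.089,1.83,0,1.402],[.5499,.0452,.1999]),([-.07,.093,1.784,0,1.262],[.5967,.0326,.1222]),([-.0779,.0561,1.641,0,1.431],[.6244,.0257,.2265])]
A=[];b=[]
for q,p in D:
    u=np.sqrt(p[0]**2+p[1]**2-.0742**2);s=q[1]+q[2]
    # unknown a1,dz,L2,L3, L3perp
    A+= [[1,0,np.sin(q[1]),np.sin(s)],[0,1,np.cos(q[1]),np.cos(s)]];b+=[u,p[2]]
x,res,_,sv=np.linalg.lstsq(np.array(A),np.array(b),rcond=None);print(x,np.array(A)@x-b,sv)
E
```

```text
[-0.01211926 -0.10221418  0.40661622  0.60681598] [-0.00646488  0.00154316  0.00304477  0.00010833  0.01126594 -0.00247437
 -0.00784582  0.00082288] [2.92747816 2.72163486 0.1136696  0.09825756]
```

```bash
python3 - <<'E'
from h import *
D=[([-1.404,.053,1.614,0,1.476],[.176,-.5991,.244]),([-.053,-.089,1.83,0,1.402],[.5499,.0452,.1999]),([-.07,.093,1.784,0,1.262],[.5967,.0326,.1222]),([-.0779,.0561,1.641,0,1.431],[.6244,.0257,.2265])]
for mode in range(3):
    A=[];b=[]
    for q,p in D:
        u=np.sqrt(p[0]**2+p[1]**2-.0742**2);s=q[1]+q[2]
        S,C=np.sin(s),np.cos(s)
        if mode==0: r1=[0,np.sin(q[1]),S,C];r2=[1,np.cos(q[1]),C,-S]
        if mode==1: r1=[0,np.sin(q[1]),S];r2=[1,np.cos(q[1]),C]
        if mode==2: r1=[0,np.sin(q[1]),S,np.cos(q[1])];r2=[1,np.cos(q[1]),C,-np.sin(q[1])]
        A+=[r1,r2];b+=[u,p[2]]
    x,res,_,sv=np.linalg.lstsq(np.array(A),np.array(b),rcond=None);print(mode,x.round(4),(np.array(A)@x-b).round(4))
    
o=manip.get_obs()
for z,x in((.30,.42),):
    rows([(np.array([.40,.135,.32]),frame(ey,-ez)),(np.array([.42,.132,.30]),frame(ey,.5*ex-.866*ez))])
    rows([(np.array([.40,.135,.32]),frame(-ey,-ez))])
E
```

```text
0 [-0.0331  0.4359  0.6112  0.0994] [ 0.0019  0.0006  0.     -0.0003  0.0003 -0.0003 -0.0023  0.    ]
1 [-0.1032  0.4055  0.5946] [-0.0067  0.0006  0.0032  0.0001  0.0116 -0.0009 -0.0079  0.0002]
2 [-0.1027  0.4064  0.6041 -0.0094] [-0.0066  0.0016  0.0031 -0.001   0.0114 -0.0015 -0.0078  0.001 ]
-227 -97 -101 | 0.0 -0.0 -1.5
-206 -95 -81 | -0.42 0.39 -1.46
-227 -97 -101 | -0.0 -0.0 1.64
```

```bash
cat >> h.py <<'E'
def pit(p,yaw=.09):
    h=np.array([np.cos(yaw),np.sin(yaw),0]); f=h*np.cos(p)-ez*np.sin(p); n=h*np.sin(p)+ez*np.cos(p)
    return f,n,frame(n,f)
def atC(C,p,yaw=.09,h=.011):
    f,n,r=pit(p,yaw); return C-.014*f-h*n, r
E
python3 - <<'E'
from h import *
rows([(np.array([.55,.08,.25]),pit(1.57)[2]),(np.array([.49,.122,.25]),pit(1.57)[2]),(np.array([.49,.122,.25]),pit(1.2)[2]),(np.array([.49,.122,.25]),pit(.8)[2])])
E
```

```text
-74 -50 -30 | 0.0 -0.0 -0.14
-136 -89 -30 | 0.0 -0.0 -0.14
-136 -89 -30 | 0.03 0.37 -0.14
-136 -89 -30 | 0.06 0.77 -0.14
```

carry_out(hand=0, steps=[{"tx":-37,"ty":-25,"tz":-15,"ax":0,"ay":0,"az":-0.07},{"tx":-74,"ty":-50,"tz":-30,"ax":0,"ay":0,"az":-0.14},{"tx":-110,"ty":-70,"tz":-30,"ax":0,"ay":0,"az":-0.14},{"tx":-136,"ty":-89,"tz":-30,"ax":0,"ay":0,"az":-0.14},{"tx":-136,"ty":-89,"tz":-30,"ax":0.01,"ay":0.12,"az":-0.14},{"tx":-136,"ty":-89,"tz":-30,"ax":0.02,"ay":0.25,"az":-0.14},{"tx":-136,"ty":-89,"tz":-30,"ax":0.03,"ay":0.37,"az":-0.14},{"tx":-136,"ty":-89,"tz":-30,"ax":0.04,"ay":0.5,"az":-0.14},{"tx":-136,"ty":-89,"tz":-30,"ax":0.05,"ay":0.63,"az":-0.14},{"tx":-136,"ty":-89,"tz":-30,"ax":0.06,"ay":0.77,"az":-0.14},{"tx":-136,"ty":-89,"tz":-30,"ax":0.06,"ay":0.77,"az":-0.14}])

```text
clock: 6.85
tcp_pos: [0.4871, 0.1219, 0.2431]
tool_rot: [-2.877, -0.135, -1.156]
ft_force: [-0.3, -0.3, -0.5]
finger_gap: 0.003
```

```bash
python3 - <<'E'
from h import *
o=manip.get_obs();q=o["q"];p=o["tcp_pos"];print(q.round(4),o["clock"],p.round(4),o["tool_rot"].round(3))
M=R.from_rotvec(o["tool_rot"]).as_matrix();print(M.round(3))
u=np.sqrt(p[0]**2+p[1]**2-.0742**2);s=q[1]+q[2];f=s+q[4]
L2,L3,e,k=.4359,.6112,.0994,-.0331
print("phi",f, "Lt from u",(u-L2*np.sin(q[1])-L3*np.sin(s)-e*np.cos(s))/np.sin(f),"from z",(p[2]-k-L2*np.cos(q[1])-L3*np.cos(s)+e*np.sin(s))/(1+np.cos(f)))
im,d,S,K,T=grab("side");cv2.imwrite("pics/side5.png",cv2.resize(im[40:340,180:580],None,fx=2,fy=2))
E
```

```text
[ 9.6500e-02 -7.6170e-01  2.3590e+00  9.0000e-04  7.8010e-01  1.5731e+00] 6.85 [0.4871 0.1219 0.2431] [-2.877 -0.135 -1.156]
[[ 0.719  0.095  0.689]
 [ 0.067 -0.996  0.067]
 [ 0.692 -0.002 -0.722]]
phi 2.377441641952685 Lt from u 0.27327443421497816 from z 0.27434117815247405
```

View pics/side5.png

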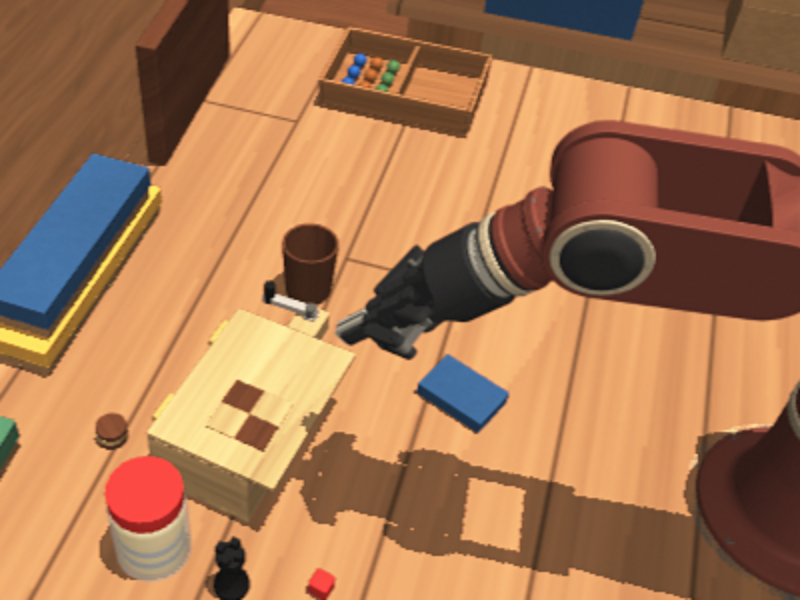

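The latch is clear at (290,303) and the finger is tilted about 45°. The geometry model holds, with a wrist length of 0.274 m from both equations. Next I'll check the reach of the whole lifting path.

```bash
cat >> h.py <<'E'
L2,L3,Lt,d1=.4359,.6192,.274,.241
def ik(p,r):
    f=r.as_matrix()[:,2]; phi=np.arccos(f[2]); u=np.sqrt(p[0]**2+p[1]**2-.0742**2)-Lt*np.sin(phi); z=p[2]-Lt*np.cos(phi)-d1
    d=np.hypot(u,z);c=(d*d-L2**2-L3**2)/2/L2/L3; q3=np.arccos(np.clip(c,-1,1)); q2=np.arctan2(u,z)-np.arctan2(L3*np.sin(q3),L2+L3*np.cos(q3)); q3-=.161
    return np.round([q2,q3,phi-q2-q3, np.arctan2(p[1],p[0])-.0742/np.hypot(p[0],p[1])],2)
def lidC(a,p,l,y=0.,yaw=.09,dz=0.):
    rho=.15-l; H=box(.06,y,.08); d=lambda a:-np.cos(a)*ex+np.sin(a)*ez; f=pit(p,yaw)[0]
    return (H+.15*d(a)+l*f if a<p else H+rho*d(a))
E
python3 - <<'E'
from h import *
for p in (.7,.8,.9):
    print(p)
    for nm,C in [("hi",box(-.105,0,.16)),("lo",box(-.105,0,.06)),("in",lidC(-.06,p,.024))]+[(a,lidC(a,p,.024)) for a in(0,.4,.8,1.2,1.6,1.8)]:
        pr=atC(C,p);print(nm,pr[0].round(3),ik(*pr))
E
```

```text
0.7
hi [0.482 0.119 0.161] [-0.75  2.53  0.49  0.09]
lo [0.482 0.119 0.061] [-0.47  2.57  0.17  0.09]
in [0.516 0.119 0.056] [-0.33  2.48  0.11  0.09]
0 [0.515 0.119 0.065] [-0.36  2.48  0.14  0.09]
0.4 [0.527 0.118 0.124] [-0.48  2.44  0.3   0.08]
0.8 [0.559 0.11  0.171] [-0.47  2.35  0.39  0.06]
1.2 [0.601 0.105 0.198] [-0.38  2.24  0.41  0.05]
1.6 [0.649 0.098 0.207] [-0.25  2.13  0.39  0.04]
1.8 [0.674 0.095 0.203] [-0.18  2.08  0.37  0.03]
0.8
hi [0.482 0.12  0.162] [-0.7   2.46  0.6   0.09]
lo [0.482 0.12  0.062] [-0.46  2.52  0.32  0.09]
in [0.514 0.119 0.056] [-0.33  2.44  0.26  0.09]
0 [0.514 0.119 0.065] [-0.35  2.44  0.28  0.09]
0.4 [0.526 0.118 0.124] [-0.46  2.39  0.43  0.08]
0.8 [0.559 0.11  0.173] [-0.44  2.29  0.52  0.06]
1.2 [0.601 0.105 0.2  ] [-0.35  2.18  0.54  0.05]
1.6 [0.65  0.098 0.208] [-0.23  2.07  0.53  0.04]
1.8 [0.674 0.095 0.205] [-0.16  2.02  0.51  0.03]
0.9
hi [0.483 0.12  0.164] [-0.64  2.4   0.71  0.09]
lo [0.483 0.12  0.064] [-0.44  2.46  0.45  0.09]
in [0.513 0.119 0.056] [-0.31  2.39  0.39  0.09]
0 [0.512 0.119 0.065] [-0.34  2.39  0.42  0.09]
0.4 [0.524 0.118 0.124] [-0.43  2.34  0.56  0.08]
0.8 [0.557 0.113 0.173] [-0.4   2.24  0.64  0.07]
1.2 [0.601 0.105 0.202] [-0.32  2.12  0.66  0.05]
1.6 [0.65  0.099 0.21 ] [-0.2   2.01  0.66  0.04]
1.8 [0.675 0.095 0.207] [-0.14  1.96  0.64  0.03]
```

```bash
python3 - <<'E'
from h import *
p=.8
for Cs in ([box(-.108,0,.16),box(-.108,0,.10),box(-.108,0,.055),lidC(-.06,p,.012),lidC(-.06,p,.024)],): rows([atC(C,p) for C in Cs])
E
```

```text
-64 1 54 | -0.01 0.0 0.0
-106 2 97 | -0.01 0.0 0.0
-137 2 129 | -0.01 0.0 0.0
-113 6 142 | -0.01 0.0 0.0
-113 6 154 | -0.01 0.0 0.0
```

carry_out(hand=0, steps=[{"tx":-32,"ty":0,"tz":27,"ax":0,"ay":0,"az":0},{"tx":-64,"ty":1,"tz":54,"ax":0,"ay":0,"az":0},{"tx":-85,"ty":2,"tz":76,"ax":0,"ay":0,"az":0},{"tx":-106,"ty":2,"tz":97,"ax":0,"ay":0,"az":0},{"tx":-122,"ty":2,"tz":113,"ax":0,"ay":0,"az":0},{"tx":-137,"ty":2,"tz":129,"ax":0,"ay":0,"az":0},{"tx":-137,"ty":2,"tz":129,"ax":0,"ay":0,"az":0},{"tx":-125,"ty":4,"tz":136,"ax":0,"ay":0,"az":0},{"tx":-113,"ty":6,"tz":142,"ax":0,"ay":0,"az":0},{"tx":-113,"ty":6,"tz":148,"ax":0,"ay":0,"az":0},{"tx":-113,"ty":6,"tz":154,"ax":0,"ay":0,"az":0},{"tx":-113,"ty":6,"tz":154,"ax":0,"ay":0,"az":0}])

```text
clock: 8.4
tcp_pos: [0.5162, 0.1191, 0.0585]
tool_rot: [-2.873, -0.134, -1.165]
ft_force: [0.4, -1.0, -0.1]
finger_gap: 0.001
```

```bash
python3 - <<'E'
from h import *
o=manip.get_obs();q=o["q"];print(q.round(3),o["tcp_pos"].round(4),o["ft_force"].round(2),(atC(lidC(-.06,.8,.024),.8)[0]).round(4))
rows([atC(lidC(a,.8,.024),.8) for a in np.arange(0,1.01,.1)])
im,d,S,K,T=grab("side");cv2.imwrite("pics/side6.png",cv2.resize(im[140:300,240:440],None,fx=3,fy=3))
E
```

```text
[ 0.08  -0.327  2.432  0.045  0.267  1.519] [0.5162 0.1191 0.0585] [ 0.39 -1.04 -0.07] [0.514  0.1191 0.0562]
3 0 -6 | -0.01 0.0 0.0
14 0 -17 | -0.01 0.0 0.0
26 0 -26 | -0.01 0.0 0.0
39 1 -34 | -0.01 0.0 0.0
52 2 -40 | -0.01 0.0 0.0
66 3 -46 | -0.01 0.0 0.0
80 5 -49 | -0.01 0.0 0.0
95 7 -52 | -0.01 0.0 0.0
109 13 -53 | -0.01 0.0 0.0
122 15 -53 | -0.01 0.0 0.0
134 17 -51 | -0.01 0.0 0.0
```

View pics/side6.png

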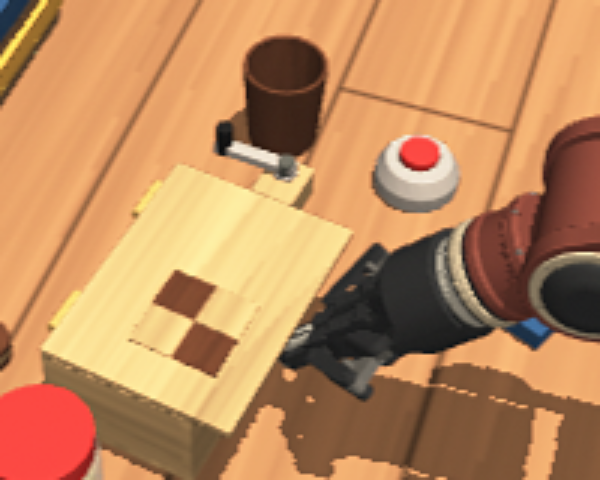

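The fingertip is under the front edge at about (295,345) with no real contact force. Lifting slowly along the arc.

carry_out(hand=0, steps=[{"tx":3,"ty":0,"tz":-6,"ax":0,"ay":0,"az":0},{"tx":8,"ty":0,"tz":-12,"ax":0,"ay":0,"az":0},{"tx":14,"ty":0,"tz":-17,"ax":0,"ay":0,"az":0},{"tx":20,"ty":0,"tz":-22,"ax":0,"ay":0,"az":0},{"tx":26,"ty":0,"tz":-26,"ax":0,"ay":0,"az":0},{"tx":32,"ty":0,"tz":-30,"ax":0,"ay":0,"az":0},{"tx":39,"ty":1,"tz":-34,"ax":0,"ay":0,"az":0},{"tx":45,"ty":1,"tz":-37,"ax":0,"ay":0,"az":0},{"tx":52,"ty":2,"tz":-40,"ax":0,"ay":0,"az":0},{"tx":52,"ty":2,"tz":-40,"ax":0,"ay":0,"az":0}])

```text
clock: 9.7
tcp_pos: [0.5268, 0.1178, 0.1254]
tool_rot: [-2.871, -0.134, -1.17]
ft_force: [-1.9, -0.3, -0.8]
finger_gap: 0.004
```

```bash
python3 - <<'E'
from h import *
o=manip.get_obs();q=o["q"];print(q.round(3),o["tcp_pos"].round(4),o["ft_force"].round(2))
rows([atC(lidC(a,.8,.024),.8) for a in np.arange(.4,1.81,.1)])
im,d,S,K,T=grab("side");cv2.imwrite("pics/side7.png",cv2.resize(im[100:300,220:470],None,fx=2.4,fy=2.4))
E
```

```text
[ 0.074 -0.456  2.389  0.038  0.436  1.524] [0.5268 0.1178 0.1254] [-1.91 -0.32 -0.83]
-2 0 0 | -0.0 -0.0 0.0
12 1 -5 | -0.0 -0.0 0.0
26 3 -9 | -0.0 -0.0 0.0
41 5 -11 | -0.0 -0.0 0.0
56 7 -12 | -0.0 -0.0 0.0
68 13 -12 | -0.0 -0.0 0.0
80 15 -10 | -0.0 -0.0 0.0
92 17 -7 | -0.0 -0.0 0.0
104 20 -3 | -0.0 -0.0 0.0
115 22 3 | -0.0 -0.0 0.0
125 25 9 | -0.0 -0.0 0.0
135 28 16 | -0.0 -0.0 0.0
144 31 25 | -0.0 -0.0 0.0
152 33 34 | -0.0 -0.0 0.0
159 36 44 | -0.0 -0.0 0.0
```

View pics/side7.png

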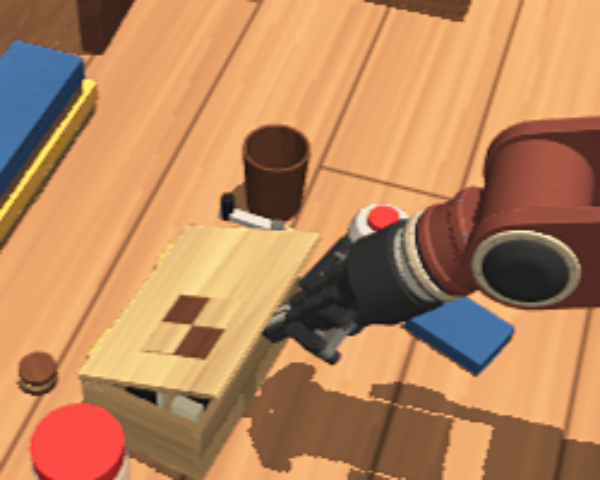

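The lid is up about 0.4 rad, resting on the finger at (275,320), with forces under 2 N. Continuing.

carry_out(hand=0, steps=[{"tx":5,"ty":0,"tz":-3,"ax":0,"ay":0,"az":0},{"tx":12,"ty":1,"tz":-5,"ax":0,"ay":0,"az":0},{"tx":19,"ty":2,"tz":-7,"ax":0,"ay":0,"az":0},{"tx":26,"ty":3,"tz":-9,"ax":0,"ay":0,"az":0},{"tx":33,"ty":4,"tz":-10,"ax":0,"ay":0,"az":0},{"tx":41,"ty":6,"tz":-11,"ax":0,"ay":0,"az":0},{"tx":48,"ty":8,"tz":-12,"ax":0,"ay":0,"az":0},{"tx":56,"ty":10,"tz":-12,"ax":0,"ay":0,"az":0},{"tx":62,"ty":12,"tz":-12,"ax":0,"ay":0,"az":0},{"tx":68,"ty":13,"tz":-12,"ax":0,"ay":0,"az":0},{"tx":74,"ty":14,"tz":-11,"ax":0,"ay":0,"az":0},{"tx":80,"ty":15,"tz":-10,"ax":0,"ay":0,"az":0},{"tx":86,"ty":16,"tz":-9,"ax":0,"ay":0,"az":0},{"tx":92,"ty":17,"tz":-7,"ax":0,"ay":0,"az":0},{"tx":98,"ty":18,"tz":-5,"ax":0,"ay":0,"az":0},{"tx":104,"ty":20,"tz":-3,"ax":0,"ay":0,"az":0},{"tx":104,"ty":20,"tz":-3,"ax":0,"ay":0,"az":0}])

```text
clock: 11.88
tcp_pos: [0.6005, 0.1044, 0.1992]
tool_rot: [-2.872, -0.134, -1.168]
ft_force: [-0.5, -0.7, 0.1]
finger_gap: 0.0
```

```bash
python3 - <<'E'
from h import *
o=manip.get_obs();q=o["q"];print(q.round(3),o["tcp_pos"].round(4),o["ft_force"].round(2))
rows([atC(lidC(a,.8,.024),.8) for a in (1.2,1.3,1.4,1.5,1.6,1.7,1.75,1.8)])
im,d,S,K,T=grab("side");cv2.imwrite("pics/side8.png",cv2.resize(im[80:300,200:470],None,fx=2.2,fy=2.2))
E
```

```text
[ 0.029 -0.35   2.181  0.092  0.542  1.448] [0.6005 0.1044 0.1992] [-0.46 -0.72  0.1 ]
1 0 0 | -0.0 -0.0 0.0
12 2 5 | -0.0 -0.0 0.0
22 5 11 | -0.0 -0.0 0.0
32 8 19 | -0.0 -0.0 0.0
41 10 27 | -0.0 -0.0 0.0
49 13 36 | -0.0 -0.0 0.0
53 15 41 | -0.0 -0.0 0.0
56 16 46 | -0.0 -0.0 0.0
```

View pics/side8.png

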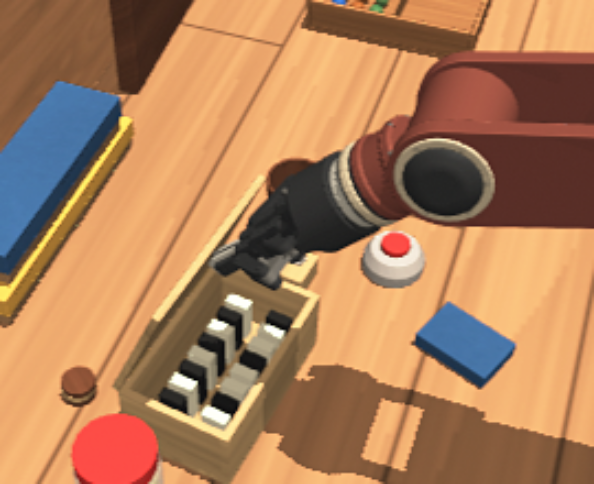

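The lid is at about 1.2 rad, with the tip on its underside at (220,262) and the box in place. Pushing it past balance, then withdrawing.

carry_out(hand=0, steps=[{"tx":6,"ty":1,"tz":2,"ax":0,"ay":0,"az":0},{"tx":12,"ty":2,"tz":5,"ax":0,"ay":0,"az":0},{"tx":17,"ty":4,"tz":8,"ax":0,"ay":0,"az":0},{"tx":22,"ty":5,"tz":11,"ax":0,"ay":0,"az":0},{"tx":27,"ty":6,"tz":15,"ax":0,"ay":0,"az":0},{"tx":32,"ty":8,"tz":19,"ax":0,"ay":0,"az":0},{"tx":36,"ty":9,"tz":23,"ax":0,"ay":0,"az":0},{"tx":41,"ty":10,"tz":27,"ax":0,"ay":0,"az":0},{"tx":45,"ty":11,"tz":31,"ax":0,"ay":0,"az":0},{"tx":49,"ty":13,"tz":36,"ax":0,"ay":0,"az":0},{"tx":53,"ty":15,"tz":41,"ax":0,"ay":0,"az":0},{"tx":56,"ty":16,"tz":46,"ax":0,"ay":0,"az":0},{"tx":56,"ty":16,"tz":46,"ax":0,"ay":0,"az":0},{"tx":56,"ty":16,"tz":46,"ax":0,"ay":0,"az":0},{"tx":53,"ty":15,"tz":25,"ax":0,"ay":0,"az":0},{"tx":50,"ty":12,"tz":-15,"ax":0,"ay":0,"az":0},{"tx":50,"ty":10,"tz":-60,"ax":0,"ay":0,"az":0},{"tx":50,"ty":10,"tz":-110,"ax":0,"ay":0,"az":0},{"tx":50,"ty":10,"tz":-110,"ax":0,"ay":0,"az":0},{"tx":50,"ty":10,"tz":-110,"ax":0,"ay":0,"az":0}])

```text
clock: 14.42
tcp_pos: [0.56, 0.0904, 0.312]
tool_rot: [-2.873, -0.134, -1.166]
ft_force: [-0.4, -0.2, -0.6]
finger_gap: 0.0
```

```bash
python3 - <<'E'
from h import *
o=manip.get_obs();q=o["q"];print(q.round(3),o["tcp_pos"].round(4),o["ft_force"].round(2))
im,d,S,K,T=grab("side");cv2.imwrite("pics/side9.png",cv2.resize(im[60:360,150:550],None,fx=2,fy=2))
# lid angle from depth (inner face points above hinge); stud angle; shift of bystanders vs start
A=S.reshape(-1,3);x=(A-O)@ex;y=(A-O)@ey
B=(A[:,2]>.10)&(A[:,2]<.21)&(abs(y)<.09)&(x>.03)&(x<.16)
c=np.polyfit(A[B,2],x[B],1);print("n",B.sum(),"lid angle ~",np.pi/2+np.arctan(c[0]))
B=(abs(A[:,2]-.1175)<.004)&(np.hypot((A-PIN)@ex,(A-PIN)@ey)<.075)&(y<-.1)
print("latch",B.sum(),np.arctan2(np.median(((A-PIN)@ex)[B]),np.median(((A-PIN)@ey)[B])))
z=np.load("side0.npz");df=np.abs(S-z["P"]).max(-1)
for n,(xy,r,h) in dict(canister=((.636,.27),.06,.05),rook=((.549,.281),.035,.03),buzzer=((.482,-.118),.055,.01),cup=((.64,-.14),.06,.03),deck=((.38,-.028),.06,.01),die=((.459,.261),.025,.01),discs=((.738,.162),.03,.01)).items():
    f=[]
    for Q in(z["P"],S):
        m=(np.hypot(Q[...,0]-xy[0],Q[...,1]-xy[1])<r)&(Q[...,2]>h);f.append(np.r_[m.sum(),Q[m].mean(0)])
    print(n,f[0].round(3),f[1].round(3))
f=[]
for Q in(z["P"],S):  # front wall top region / left wall of box
    m=(abs((Q-O)@ey-.1)<.02)&(abs((Q-O)@ex)<.07)&(Q[...,2]>.02)&(Q[...,2]<.07);f.append(np.r_[m.sum(),Q[m].mean(0)])
print("box left wall",f[0].round(4),f[1].round(4))
E
```

```text
[-0.005 -0.584  2.148  0.098  0.811  1.434] [0.56   0.0904 0.312 ] [-0.42 -0.21 -0.56]
n 3065 lid angle ~ 1.9495029534872224
latch 27 1.4937717427794066
canister [1.724e+03 6.350e-01 2.870e-01 1.020e-01] [1.72e+03 6.35e-01 2.87e-01 1.02e-01]
rook [2.64e+02 5.48e-01 2.94e-01 6.30e-02] [2.58e+02 5.48e-01 2.93e-01 6.40e-02]
buzzer [ 5.30e+02  4.81e-01 -1.09e-01  2.80e-02] [ 5.33e+02  4.81e-01 -1.09e-01  2.80e-02]
cup [ 6.23e+02  6.14e-01 -1.38e-01  6.20e-02] [ 3.36e+02  6.12e-01 -1.20e-01  5.50e-02]
deck [ 8.88e+02  3.79e-01 -2.40e-02  1.90e-02] [ 1.158e+03  3.790e-01 -1.300e-02  1.440e-01]
die [1.34e+02 4.61e-01 2.66e-01 2.00e-02] [1.38e+02 4.61e-01 2.66e-01 2.00e-02]
discs [2.07e+02 7.42e-01 1.67e-01 2.20e-02] [7.05e+02 7.28e-01 1.66e-01 1.47e-01]
box left wall [5.670e+02 6.052e-01 2.074e-01 4.720e-02] [5.700e+02 6.048e-01 2.073e-01 4.740e-02]
```

View pics/side9.png

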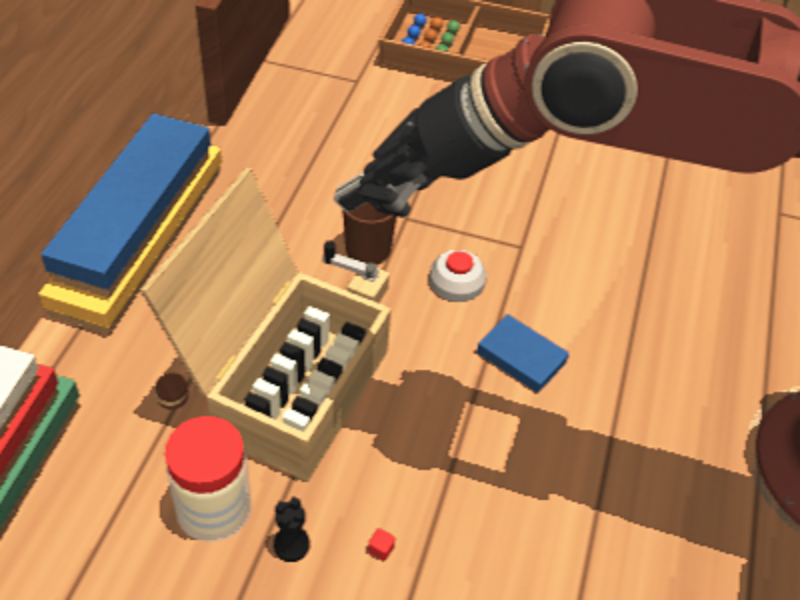

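The lid leans back open at its stop (edge at about (250,170)), the latch is clear at (350,262), and the arm is in free air. Handing in.

```bash
python3 -c "
from cell import finish_job
print(finish_job())"
```

```text
the job is handed in; nothing more can be done
None
```

The game box is open and the job is handed in, at about 14.5 s of the 58 s allowed. With the fingers shut, I pushed the latch stud aside. I then tilted the tool about 45°, lifted the lid from under its front edge and pushed it past balance until it fell back to its stop. The arm then withdrew clear of everything.

**Last checks (side camera):**
- **Lid:** about 1.95 rad, at its stop.
- **Latch:** about 1.49 rad, clear of the lid.
- **Box:** within 0.5 mm of where it started.
- **Canister, rook, buzzer, die:** within about 1 mm of where they started.
- **Forces:** the readings at the end of each move stayed near 2 N or less.

**Not fully confirmed:**
- **Dice cup, deck, discs:** the position numbers for these three came out unusable. The gripper hid part of the cup, and the arm and the raised lid got into the deck and discs measurements. In the last picture all three look to be where they stood.
- **Refused move:** my first move call was rejected as invalid, probably because I left out some of the row values, and nothing moved.

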